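# Lock the press-and-twist cap onto the weld-tip canister

### The arm

A 7-joint arm with a two-finger parallel gripper is mounted at the origin on the work surface. World frame = base frame: x ahead of the robot, y to its left, z up, the work surface at z = 0. Lengths are in m, angles in rad, forces in N, time in s.
With the tool pointing down it reaches from about 0.425 to 0.925 m from the base axis. Payload 6.8 kg.
Tool frame: the origin (TCP) lies on the front face of the gripper's body, between the roots of the fingers; the fingertips stand 80 mm ahead of it and the grasp point (between the pads) lies 61 mm ahead of it; z points along the fingers, x is the direction in which the jaws open and shut, and the axes are right-handed (so a half turn about z gives the same grasp; the last joint's range is limited). The gripper opens to 88 mm and grips with 3 to 60 N. Pads are 20 mm wide; open, the fingers measure 115 mm over their backs; the gripper's body (75 mm by 178 mm) begins 61 mm behind the grasp point.
Start: joints at [-1.28, 0.477, 0.022, 1.555, -0.011, 1.109, -0.083], TCP at [0.262, 0.622, 0.303] pointing down, gripper open.
Joint ranges: [-2.96, 2.96], [-0.34, 2.1], [-1.41, 1.46], [0.24, 2.44], [-1.37, 4.51], [0.17, 1.92], [-2.96, 2.96]. Speed limits (rad/s): [2.39, 2.39, 3.14, 3.14, 3.14, 3.14, 3.14].

### API

Orientations are given as [roll, pitch, yaw] about the fixed x, y, z axes, in that order (R = Rz(yaw) Ry(pitch) Rx(roll)).
In Python, from station import env gives the robot as it stands. Calls block until the motion is done:
- env.move_ptp(position, orientation): joint-space move of the TCP to a pose.
- env.line_to(position, rot=None, feed=0.15): straight line of the TCP; rot=None keeps the orientation; feed is the mean speed in m/s.
- env.move_joints(angles): joint-space move.
- env.gripper_open() and env.clamp(f_grip=None): open the fingers fully, or close them until they stop; f_grip is the grip in N (None keeps the last).
- env.hold(seconds).
- env.ik(position, orientation): joint angles nearest the present ones, or None.
- env.state(): the state.
- env.snapshot(name): name is "scene" or "top" or "wrist"; returns a dict with "img" (420x560x3 uint8, red, green, blue), "intrinsics" (3x3 intrinsics, pixels), "T" (4x4, takes a point from camera to world coordinates). Camera axes: x right, y up, looking along -z (the intrinsics and any distortion apply to the point x, -y, -z); pixel columns grow to the right and rows downward; lengths in m; the calibration is good to about 2 mm. A picture is of the moment at which its call begins. There is no depth.
A pose or a line that the arm cannot do raises env.PlanningError and nothing moves.
- env.close_job(): hands the job in, once; it reports no verdict.
The state is a dict: "time": time; "joint_positions": joint angles; "joint_velocities": joint speeds; "joint_efforts": joint torques, N m; "position": TCP position; "tool_rot": TCP orientation; "contact_force": force on the tool from outside, world axes, zero at the start; "torque": the same for the moment, N m; "opening": finger opening in m.
Only numpy, scipy, OpenCV 4.12 (cv2) and the standard library are available. Lean on these libraries where they do the work, as an engineer would, in place of code of your own. Each camera call takes 0.05 s, during which the arm holds its last target. There are 200 camera calls.

### The job

Pick the red press-and-twist cap up by its yellow bar and close the blue weld-tip canister with it: feel for the notches, press it down gently against the spring, twist it clockwise to its stop and let go, so that it stays locked and level. Never force it, and leave the hammer, the spray can and the welded plate where they are.

Things in the scene. Friction and masses are not known exactly. Their poses are not given: they have to be found in the camera images.
- canister: Fixed upright round blue canister, 84 mm across, 110 mm tall, open at the top, bolted to the bench by a steel strap 116 x 50 x 6 mm along its own x. Origin at the centre of its underside, z up; a white mark on rim and side lies at its own +x.
- canister_mouth (a point): Centre of the mouth at rim height. A brass collar, flush with the rim, has a 42 mm hole and three notches 15 mm wide, 120 degrees apart. It is fixed but was fitted by hand: one notch centre lies up to 0.8 rad to either side of the white mark (not reported; feel for it, or see it from above). Off the notches, the cap's lugs rest on the collar at rim height.
- canister_plate (a point): Centre of the spring plate's top, 2 mm below the rim, at rest (this point does not follow it). The plate yields straight down: 5 N at first, plus 0.6 N per mm. It pushes an unlocked cap up again.
- canister_lock (a point): Where the centre of the cap's underside ends when locked, 8 mm below the rim. Clockwise (from above) of each notch come a 6 mm thick lip, a pocket in the collar's underside, and a solid stop 56 degrees from the notch. With the lugs in the notches, press the underside to 11-16 mm below the rim, turn clockwise to the stop, let go: the spring lifts the lugs into the pockets.
- cap_grip (a point): Grip point of the loose cap (about 0.15 kg, upright on the bench at first): on its axis, 48 mm above its underside, on the yellow bar, which is 58 mm long along the cap's own x, 14 mm thick along its y, and stands from 25 to 61 mm above the underside. Own z up.
- cap: The same cap; origin at the centre of its underside, axes as above. Aluminium plug 36 mm across; at its foot three lugs 8 mm wide, 5 mm tall, reaching 28 mm from the axis, at 0, 120 and 240 degrees from own +x, under white marks on the red disc. Disc 72 mm across, 17 to 25 mm above the underside; it meets the rim with the underside 17 mm below it.
- hammer: Bystander: hammer lying on the bench, 240 mm long, to be left alone.
- spray: Bystander: upright green spray can, 56 mm across, 170 mm tall, to be left alone.
- coupon: Bystander: two steel strips joined by a weld bead, 100 x 53 x 10 mm, flat on the bench, to be left alone.
There are look-alikes about, which are no part of the job. Leave any turquoise look-alike of the cap alone.

How it is judged:
At the end, for the whole second after the job is handed in: The cap is let go and at rest, locked under the collar: its underside 5.5 to 10 mm below the rim (pockets hold it at about 8 mm), its axis within 6 mm of the canister axis, level within 0.07 rad (z of cap_grip in the frame of canister between 0.148 and 0.1525 m and horizontal distance between cap and canister below 0.006 m and angle between cap's own z axis and vertical below 0.07 rad and linear speed of cap below 0.01 m/s); the robot touches nothing.
It fails at once if the cap is forced: more than 70 N between cap and canister (contact force between cap and canister above 70 N).
It fails at once if the hammer, spray can or welded plate is shifted by more than 20 mm (distance of any of hammer, spray, coupon from where it was at the start of the episode above 0.02 m).
It also fails if it takes over 72 s, if anything falls off the work surface, if the arm or the gripper's body presses on something with over 40 N, if the wrist force passes 120 N, or if a joint passes its speed limit or range.

## Working session

There is one attempt and no reset: what is moved stays moved. The work goes in short steps, each a Python script; the robot and the scene stay as the last script left them, time stands still between calls to the robot, and variables do not carry over. Pictures are saved under pics/ and viewed, about 8 in all and at most 12, crops included, and the job is handed in when it is done.

```bash
mkdir -p pics; ls; python3 - <<'E'
from station import env
import cv2, numpy as np
for n in ("top","scene"):
    s=env.snapshot(n); cv2.imwrite(f"pics/{n}0.png",s["img"][:,:,::-1]); np.savez(f"{n}0.npz",**s)
    print(n,s["intrinsics"].tolist(),np.round(s["T"],4).tolist(),[k for k in s])
s=env.state(); print(s)
E
```

```text
pics
top [[499.6179914943526, 0.0, 281.4043783642669], [0.0, 499.6179914943526, 212.60723153346322], [0.0, 0.0, 1.0]] [[-0.0173, 0.9972, -0.0722, 0.4739], [-0.9998, -0.017, 0.0042, 0.0295], [0.0029, 0.0723, 0.9974, 1.3642], [0.0, 0.0, 0.0, 1.0]] ['img', 'intrinsics', 'T']
scene [[517.7627515613874, 0.0, 283.943723915574], [0.0, 517.7627515613874, 206.3823716358242], [0.0, 0.0, 1.0]] [[0.7462, -0.5032, 0.436, 0.9845], [0.6657, 0.5739, -0.4769, -0.4362], [-0.0102, 0.6461, 0.7632, 0.8708], [0.0, 0.0, 0.0, 1.0]] ['img', 'intrinsics', 'T']
{'time': 0.1, 'joint_positions': array([-1.28013643,  0.47772571,  0.02237266,  1.55635715, -0.01152977,
        1.10931217, -0.08311172]), 'joint_velocities': array([-0.00075672, -0.000634  ,  0.00056238, -0.00475209,  0.00030063,
       -0.00086071,  0.00117042]), 'joint_efforts': array([ 4.11958885e-03, -5.84089565e+01,  1.53996695e+00, -2.73312110e+01,
       -5.41652099e-02,  1.31510201e-02,  6.53631560e-05]), 'position': array([0.26193494, 0.62164664, 0.30177194]), 'tool_rot': array([3.14148322e+00, 1.67045366e-03, 1.17200466e+00]), 'contact_force': array([-0.4088484 , -0.02417047, -0.08858568]), 'torque': array([-0.03468616, -0.01252742, -0.01150624]), 'opening': 0.0878610289810334}
```

View pics/top0.png

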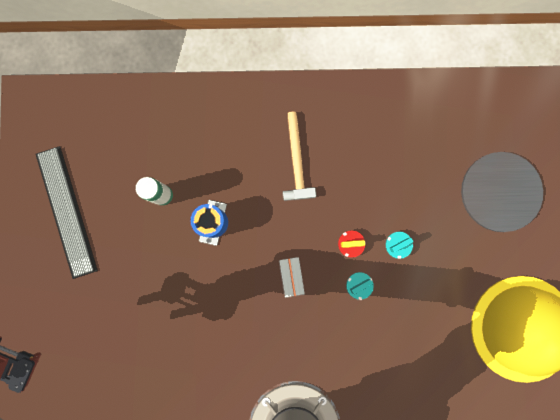

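View pics/scene0.png

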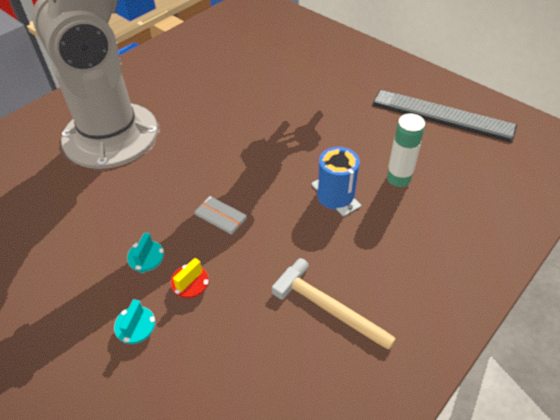

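The top view shows the canister at (208,221) and its white mark on the rim's lower left. The spray can is at (150,188), the hammer at (300,160) and the plate at (291,277).

There are three cap candidates: red with a yellow bar at (352,244), turquoise at (400,245), and turquoise at (360,286). Only (352,244) is red with a yellow bar, so that is the cap. I'll localize it next and confirm it with a wrist close-up.

```bash
cat > h.py <<'E'
import numpy as np, cv2
from station import env
def ray(s,u,v,z):
    K,T=s["intrinsics"],s["T"]
    uv=np.atleast_2d(np.stack([np.ravel(u),np.ravel(v)],1)).astype(float)
    d=np.stack([(uv[:,0]-K[0,2])/K[0,0],-(uv[:,1]-K[1,2])/K[1,1],-np.ones(len(uv))],1)@T[:3,:3].T
    o=T[:3,3]; return o+d*((z-o[2])/d[:,2])[:,None]
def proj(s,p):
    K,T=s["intrinsics"],s["T"]; c=T[:3,:3].T@(np.array(p)-T[:3,3])
    return K[0,0]*c[0]/-c[2]+K[0,2], K[1,1]*-c[1]/-c[2]+K[1,2]
def mask(s,lo,hi):
    m=cv2.inRange(cv2.cvtColor(s["img"],cv2.COLOR_RGB2HSV),lo,hi)
    n,l,st,_=cv2.connectedComponentsWithStats(m)
    return m,l,st
def biggest(s,lo,hi,near=None,rad=60):
    m,l,st=mask(s,lo,hi)
    if near is not None:
        k=np.zeros_like(m); cv2.circle(k,tuple(int(round(float(x))) for x in near),int(rad),255,-1); l=l*(k>0)
    c=np.bincount(l.ravel()); c[0]=0
    return (l==c.argmax())
RED=((0,150,80),(8,255,255)); YEL=((20,150,120),(35,255,255)); BLUE=((100,150,60),(125,255,255))
def circ(P):  # least-squares circle of xy points
    A=np.c_[2*P[:,:2],np.ones(len(P))]; x=np.linalg.lstsq(A,(P[:,:2]**2).sum(1),rcond=None)[0]
    return x[0],x[1],np.sqrt(x[2]+x[0]**2+x[1]**2)
def outer(s,m,z):
    c,_=cv2.findContours(m.astype(np.uint8),cv2.RETR_EXTERNAL,cv2.CHAIN_APPROX_NONE)
    h=cv2.convexHull(max(c,key=len))[:,0]+0.0
    return ray(s,h[:,0],h[:,1],z)
E
python3 - <<'E'
from h import *
for n,b in(("top",((208,221),(352,244))),("scene",((338,165),(188,282)))):
    s=dict(np.load(n+"0.npz"))
    m=biggest(s,*BLUE,b[0],45); v,u=np.nonzero(m); print(n,"can",m.sum(),circ(outer(s,m,.11)))
    m=biggest(s,*RED,b[1],40)|biggest(s,*YEL,b[1],30); print("cap",m.sum(),circ(outer(s,m,.025)))
    m=biggest(s,*YEL,b[1],30); v,u=np.nonzero(m); P=ray(s,u,v,.061); c=P.mean(0); w,V=np.linalg.eigh(np.cov(P[:,:2].T)); print("bar",c,np.arctan2(V[1,1],V[0,1]),np.sqrt(w*12))
s=env.state(); 
for p in([.56,.2,.4],[.5,-.15,.35]): print([env.ik(p,[np.pi,0,y]) is not None for y in(-2.4,-1.57,-.8,0,.8,1.57,2.4,3.1)])
E
```

```text
top can 322 (np.float64(0.5478584863232745), np.float64(0.20691722444111915), np.float64(0.043668974862662774))
cap 534 (np.float64(0.4849490926536761), np.float64(-0.16185700292304775), np.float64(0.036462795812018195))
bar [ 0.48455296 -0.16055871  0.061     ] 1.6313889772067123 [0.01386656 0.06110475]
scene can 1170 (np.float64(0.5774084149810361), np.float64(0.16588169585114274), np.float64(0.07156841625486365))
cap 911 (np.float64(0.4864728838661808), np.float64(-0.16100704413029412), np.float64(0.04004101103519102))
bar [ 0.49684875 -0.16987182  0.061     ] 1.8003040947530082 [0.03130233 0.06488027]
[True, True, True, True, True, True, True, True]
[True, True, True, True, True, True, True, True]
```

```bash
python3 - <<'E'
from h import *
pi=np.pi
env.move_ptp([.547,.207,.38],[pi,0,1.17])
s=env.snapshot("wrist"); np.savez("w1.npz",**s); cv2.imwrite("pics/w1.png",s["img"][:,:,::-1])
print(np.round(s["T"],3).tolist(), proj(s,[.547,.207,.11]), env.state()["time"],np.round(env.state()["joint_positions"],2))
env.move_ptp([.485,-.161,.3],[pi,0,1.63-pi/2])
s=env.snapshot("wrist"); np.savez("w2.npz",**s); cv2.imwrite("pics/w2.png",s["img"][:,:,::-1])
print(np.round(s["T"],3).tolist(), proj(s,[.485,-.161,.061]), env.state()["time"],np.round(env.state()["joint_positions"],2))
for p in([.547,.207,.25],[.485,-.161,.2]):
    for y in np.arange(-3,3.2,.5):
        q=env.ik(p,[pi,0,y]); print(p,round(y,2),np.round(q,2) if q is not None else None)
E
```

```text
[[0.387, -0.887, -0.253, 0.478], [0.922, 0.372, 0.106, 0.239], [0.0, -0.274, 0.962, 0.461], [0.0, 0.0, 0.0, 1.0]] (np.float64(277.27502345824496), np.float64(187.85669766767177)) 2.0 [-0.66  0.27  0.24  1.7  -0.07  1.19  0.77]
[[0.998, -0.061, -0.019, 0.481], [0.064, 0.96, 0.273, -0.084], [0.002, -0.274, 0.962, 0.381], [0.0, 0.0, 0.0, 1.0]] (np.float64(277.52773150749357), np.float64(195.35025249474484)) 3.475 [-0.36  0.24  0.65  1.98 -0.17  0.98  0.44]
[0.547, 0.207, 0.25] -3.0 [-1.24  0.64  1.11  1.88 -0.66  1.06 -2.85]
[0.547, 0.207, 0.25] -2.5 [-1.18  0.57  0.99  1.87 -0.57  1.01 -2.44]
[0.547, 0.207, 0.25] -2.0 [-1.1   0.51  0.87  1.87 -0.47  0.98 -2.03]
[0.547, 0.207, 0.25] -1.5 [-1.04  0.48  0.76  1.87 -0.4   0.96 -1.6 ]
[0.547, 0.207, 0.25] -1.0 [-0.96  0.45  0.64  1.86 -0.33  0.94 -1.16]
[0.547, 0.207, 0.25] -0.5 [-0.9   0.43  0.56  1.86 -0.28  0.93 -0.71]
[0.547, 0.207, 0.25] 0.0 [-0.86  0.42  0.51  1.86 -0.25  0.93 -0.23]
[0.547, 0.207, 0.25] 0.5 [-0.81  0.41  0.44  1.85 -0.21  0.93  0.23]
[0.547, 0.207, 0.25] 1.0 [-0.74  0.4   0.35  1.85 -0.17  0.92  0.69]
[0.547, 0.207, 
[... 463 characters left out ...]
 -1.22]
[0.485, -0.161, 0.2] -1.5 [-0.48  0.47  0.88  2.08 -0.5   0.81 -0.8 ]
[0.485, -0.161, 0.2] -1.0 [-0.41  0.43  0.77  2.08 -0.42  0.79 -0.38]
[0.485, -0.161, 0.2] -0.5 [-0.35  0.41  0.68  2.07 -0.37  0.78  0.06]
[0.485, -0.161, 0.2] 0.0 [-0.29  0.39  0.61  2.07 -0.32  0.77  0.51]
[0.485, -0.161, 0.2] 0.5 [-0.23  0.38  0.52  2.07 -0.27  0.76  0.96]
[0.485, -0.161, 0.2] 1.0 [-0.15  0.36  0.43  2.06 -0.22  0.76  1.41]
[0.485, -0.161, 0.2] 1.5 [-0.08  0.35  0.33  2.06 -0.17  0.76  1.86]
[0.485, -0.161, 0.2] 2.0 [-0.    0.35  0.24  2.05 -0.12  0.76  2.31]
[0.485, -0.161, 0.2] 2.5 [ 0.07  0.34  0.15  2.05 -0.08  0.76  2.77]
[0.485, -0.161, 0.2] 3.0 [ 1.1   0.64 -1.18  1.98  0.7   1.01  2.57]
```

View pics/w1.png

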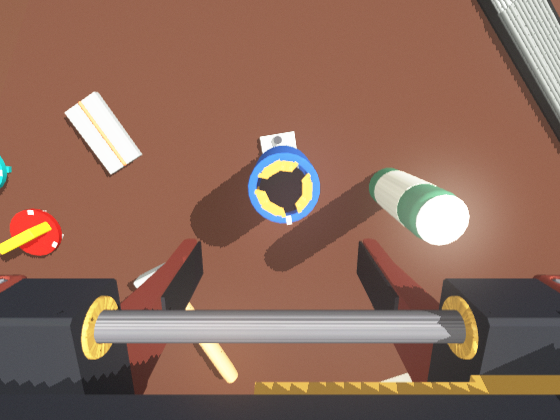

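View pics/w2.png

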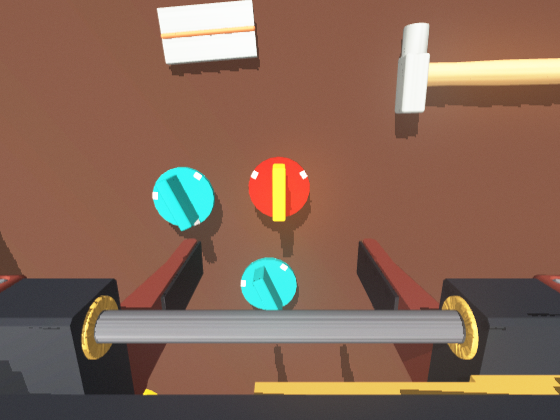

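The wrist close-up confirms the cap: red disc at (279,187) with a yellow bar. Its marks are at (255,175) and (304,174), and the third is under the bar's lower end, so its own +x points to image-down, about world −y. In the canister view, the brass collar at (284,187) has dark notches at left, upper right and bottom, and the white mark is at (289,220). Next I'll measure these.

```bash
python3 - <<'E'
from h import *
s=dict(np.load("w1.npz")); m=biggest(s,*BLUE,(284,187),42)
c=circ(outer(s,m,.11)); print("can w1",c)
# inner boundary of blue (=brass outer edge at rim height)
cs,hh=cv2.findContours(m.astype(np.uint8),cv2.RETR_CCOMP,cv2.CHAIN_APPROX_NONE)
for k,h in zip(cs,hh[0]):
    if h[3]>=0 and len(k)>40: P=ray(s,k[:,0,0],k[:,0,1],.11); print("inner",circ(P)); ci=circ(P)
cx,cy=ci[:2]
hsv=cv2.cvtColor(s["img"],cv2.COLOR_RGB2HSV)
a=np.radians(np.arange(0,360,2))
def prof(r): 
    uv=np.array([proj(s,[cx+r*np.cos(t),cy+r*np.sin(t),.11]) for t in a],np.float32)
    return cv2.remap(s["img"],uv[None,:,0],uv[None,:,1],cv2.INTER_LINEAR)[0].astype(int)
for r in(.024,.026):
    p=prof(r)[:,0]; d=p<110
    print(r,"dark deg",np.degrees(a[d]).astype(int).tolist())
    z=np.sum(d*np.exp(3j*a)); print("notch phase mod120", np.degrees(np.angle(z))/3)
w=prof(.0395); d=w.min(1)>150; print("white",np.degrees(a[d]).astype(int).tolist())
s=dict(np.load("w2.npz")); m=biggest(s,*RED,(279,187),40)|biggest(s,*YEL,(279,187),40)
print("cap",circ(outer(s,m,.025)))
m=biggest(s,*YEL,(279,187),40);v,u=np.nonzero(m);P=ray(s,u,v,.061);w,V=np.linalg.eigh(np.cov(P[:,:2].T)); print("bar",P.mean(0),np.arctan2(V[1,1],V[0,1]),np.sqrt(w*12))
cv2.imwrite("pics/crop1.png",cv2.resize(dict(np.load("w1.npz"))["img"][140:235,235:335,::-1],None,fx=6,fy=6,interpolation=cv2.INTER_CUBIC))
E
```

```text
can w1 (np.float64(0.5464952941457276), np.float64(0.2149489532452447), np.float64(0.04186213185674855))Traceback (most recent call last):
  File "<stdin>", line 8, in <module>
NameError: name 'ci' is not defined. Did you mean: 'c'?
```

```bash
cat > an.py <<'E'
from h import *
def can(s,uv,R):
    hsv=cv2.cvtColor(s["img"],cv2.COLOR_RGB2HSV)
    br=biggest(s,(15,80,60),(40,255,255),uv,R)
    k=np.zeros(br.shape,np.uint8); cv2.circle(k,tuple(map(int,uv)),R,1,-1)
    br=((cv2.inRange(hsv,(12,80,60),(40,255,255))>0)&(k>0))
    v,u=np.nonzero(br); h=cv2.convexHull(np.c_[u,v].astype(np.int32))[:,0]
    c=circ(ray(s,h[:,0],h[:,1],.11)); print("brass outer",np.round(c,4))
    bl=biggest(s,*BLUE,uv,int(R*2)); print("blue outer",np.round(circ(outer(s,bl,.11)),4))
    cx,cy=c[:2]; a=np.radians(np.arange(0,360,2))
    def prof(r):
        q=np.array([proj(s,[cx+r*np.cos(t),cy+r*np.sin(t),.11]) for t in a],np.float32)
        return cv2.remap(s["img"],q[None,:,0],q[None,:,1],cv2.INTER_LINEAR)[0].astype(int)
    for r in(.024,.026,.028):
        d=prof(r)[:,0]<110; print(r,"dark",np.degrees(a[d]).round().astype(int).tolist(),"phase",np.degrees(np.angle(np.sum(d*np.exp(3j*a))))/3)
    d=prof(.0395).min(1)>150; print("white",np.degrees(a[d]).round().astype(int).tolist())
E
python3 - <<'E'
from an import *
can(dict(np.load("top0.npz")),(208,221),16)
can(dict(np.load("w1.npz")),(284,187),30)
for n,uv in(("w2",(279,187)),):
    s=dict(np.load("w2.npz")); m=biggest(s,*RED,uv,40)|biggest(s,*YEL,uv,40)
    print("cap",circ(outer(s,m,.025)))
    m=biggest(s,*YEL,uv,40);v,u=np.nonzero(m);P=ray(s,u,v,.061);w,V=np.linalg.eigh(np.cov(P[:,:2].T)); print("bar",P.mean(0),np.arctan2(V[1,1],V[0,1]),np.sqrt(w*12))
cv2.imwrite("pics/crop1.png",cv2.resize(dict(np.load("w1.npz"))["img"][140:235,235:335,::-1],None,fx=6,fy=6,interpolation=cv2.INTER_CUBIC))
E
```

```text
brass outer [0.5494 0.2123 0.0323]
blue outer [0.5479 0.2069 0.0437]
0.024 dark [0, 2, 4, 6, 8, 102, 104, 106, 108, 110, 112, 114, 116, 118, 120, 122, 124, 126, 128, 222, 224, 226, 228, 230, 232, 234, 236, 238, 240, 242, 244, 246, 344, 346, 348, 350, 352, 354, 356, 358] phase -5.000000000000003
0.026 dark [0, 2, 4, 6, 104, 106, 108, 110, 112, 114, 116, 118, 120, 122, 124, 126, 224, 226, 228, 230, 232, 234, 236, 238, 240, 242, 244, 246, 344, 346, 348, 350, 352, 354, 356, 358] phase -5.000000000000004
0.028 dark [0, 2, 4, 106, 108, 110, 112, 114, 116, 118, 120, 122, 124, 126, 224, 226, 228, 230, 232, 234, 236, 238, 240, 242, 244, 344, 346, 348, 350, 352, 354, 356, 358] phase -5.333604352029089
white [340, 342, 344, 346, 348, 350, 352, 354]
brass outer [0.5509 0.2133 0.0326]
blue outer [0.5465 0.2149 0.0419]
0.024 dark [0, 2, 4, 6, 8, 100, 102, 104, 106, 108, 110, 112, 114, 116, 118, 120, 122, 124, 126, 128, 130, 220, 222, 224, 226, 228, 230, 232, 234, 236, 238, 240, 242, 244, 246, 248, 338, 340, 342, 344, 346, 348, 350, 352, 354, 356, 358] phase -6.0000000000000036
0.026 dark [0, 2, 4, 6, 8, 102, 104, 106, 108, 110, 112, 114, 116, 118, 120, 122, 124, 126, 128, 222, 224, 226, 228, 230, 232, 234, 236, 238, 240, 242, 244, 246, 248, 342, 344, 346, 348, 350, 352, 354, 356, 358] phase -5.000000000000004
0.028 dark [0, 2, 4, 6, 102, 104, 106, 108, 110, 112, 114, 116, 118, 120, 122, 124, 126, 222, 224, 226, 228, 230, 232, 234, 236, 238, 240, 242, 244, 342, 344, 346, 348, 350, 352, 354, 356, 358] phase -6.318300711683382
white [342, 344, 346, 348, 350]
cap (np.float64(0.4861447748621686), np.float64(-0.16123400127488863), np.float64(0.03665111181682164))
bar [ 0.48613924 -0.15789643  0.061     ] 1.638973424232082 [0.01379141 0.06207518]
```

View pics/crop1.png

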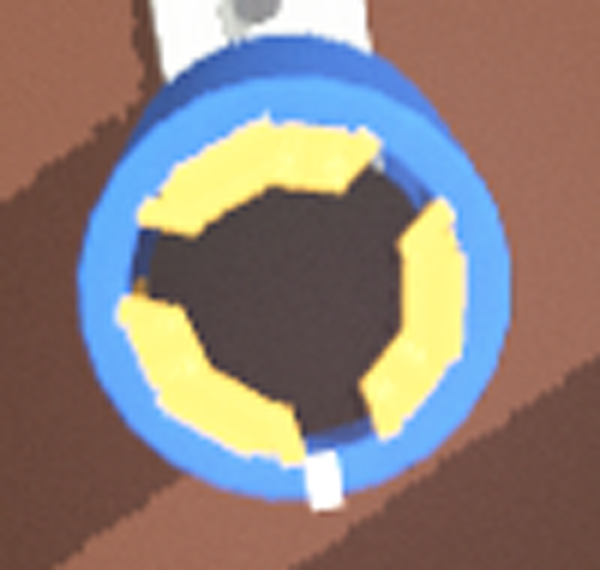

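The enlarged crop shows the collar with three notches, and one of them lies almost beside the white mark. Both cameras put the notches at about −5.5° (mod 120°) and the mouth at (0.550, 0.213). Now I'll grasp the cap.

```bash
python3 - <<'E'
from h import *
pi=np.pi; y0=1.635-pi/2
f=lambda: (lambda s: print(round(s["time"],2),np.round(s["position"],4),np.round(s["tool_rot"],3),"F",np.round(s["contact_force"],1),"M",np.round(s["torque"],2),"op",round(s["opening"],4)))(env.state())
env.move_ptp([.4855,-.161,.2],[pi,0,y0]); f()
env.line_to([.4855,-.161,.110],feed=.08); f()
env.clamp(55); f()
env.line_to([.4855,-.161,.25],feed=.12); f()
env.move_ptp([.550,.2128,.25],[pi,0,y0+np.radians(80.9)]); f(); 
s=env.snapshot("scene"); cv2.imwrite("pics/s2.png",cv2.resize(s["img"][60:230,230:450,::-1],None,fx=3,fy=3)); np.savez("s2.npz",**s)
s=env.snapshot("wrist"); cv2.imwrite("pics/w3.png",s["img"][:,:,::-1]); np.savez("w3.npz",**s)
print(np.round(env.state()["joint_positions"],2))
E
```

```text
3.96 [ 0.486  -0.1608  0.2003] [3.141e+00 1.000e-03 6.500e-02] F [0.2 0.3 1.4] M [-0.03  0.06 -0.04] op 0.088
5.23 [ 0.4858 -0.1611  0.1104] [ 3.141e+00 -1.000e-03  6.400e-02] F [ 0.2 -0.5 -0.2] M [-0.07  0.06 -0.08] op 0.0881
6.36 [ 0.4855 -0.161   0.11  ] [ 3.142 -0.     0.064] F [-0.1 -0.4  0. ] M [-0.08  0.07  0.04] op 0.0135
7.67 [ 0.4851 -0.1609  0.2493] [-3.141e+00  1.000e-03  6.400e-02] F [-0.3 -1.1 -1.4] M [-0.09  0.09  0.03] op 0.0136
9.09 [0.5504 0.2107 0.2499] [3.141e+00 1.000e-03 1.473e+00] F [-0.9 -1.2 -2.5] M [ 0.01 -0.01  0.02] op 0.0136
[-0.7   0.4   0.3   1.83 -0.14  0.93  1.13]
```

View pics/w3.png

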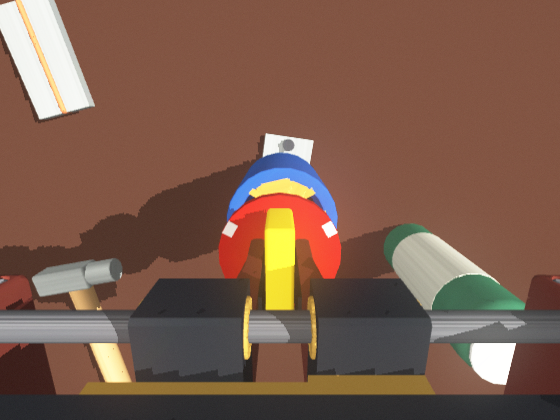

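The cap is held square: bar centred at column 280, marks symmetric at (230,229) and (330,229). I'll check its offset along the bar from the arc of the disc, then descend in guarded steps.

```bash
cat >> h.py <<'E'
def st(msg=""):
    s=env.state(); print(msg,round(s["time"],2),np.round(s["position"],4),"yaw",round(s["tool_rot"][2],3),"F",np.round(s["contact_force"],1),"M",np.round(s["torque"],2)); return s
def down(z0,z1,fmax,step=.001,xy=(.550,.2128)):
    b=env.state()["contact_force"]
    for z in np.arange(z0,z1-1e-9,-step):
        env.line_to([*xy,z],feed=.02); F=env.state()["contact_force"]-b
        if np.linalg.norm(F)>fmax: print("stop",round(z,4),np.round(F,1)); return z
    return z
E
python3 - <<'E'
from h import *
s=dict(np.load("w3.npz")); m=biggest(s,*RED,(280,225),70)
v,u=np.nonzero(m); P=[(c,v[u==c].min()) for c in range(222,340) if (u==c).any()]
P=np.array([p for p in P if p[1]<250 and not 225<=p[0]<=236 and not 323<=p[0]<=336 and not 262<p[0]<298]); print("disc",circ(ray(s,P[:,0],P[:,1],.165)))
h=.110
env.line_to([.550,.2128,.11+h+.008],feed=.08); env.hold(.2); st("above")
z=down(.11+h+.006,.11+h-.006,6); env.hold(.2); st("at %.4f (rim-rel %.1f mm)"%(z,(z-h-.11)*1e3))
E
```

```text
disc (np.float64(0.5489095249452983), np.float64(0.2120327477128221), np.float64(0.0340374660780335))
above 9.82 [0.5502 0.2129 0.2283] yaw 1.476 F [-0.6  0.1 -2.7] M [0.07 0.02 0.02]
stop 0.215 [-0.5 -0.1  6.2]
at 0.2150 (rim-rel -5.0 mm) 13.02 [0.5501 0.2128 0.2151] yaw 1.476 F [-1.1 -0.2  4.7] M [-0.17  0.29 -0.05]
```

The force at −5 mm is about 7 N, which matches the spring alone, so the lugs have entered the notches. I'll press on to about −13.5 mm, then twist clockwise in guarded steps.

```bash
python3 - <<'E'
from h import *
h=.110
z=.2135
b=st("start")
for d in(7,9,11,12.5,13.5):
    z=.22-d/1e3; env.line_to([.550,.2128,z],feed=.02); s=st("d%g"%d)
    F=s["contact_force"]+[.6,-.1,2.7]
    if F[2]>19 or np.hypot(F[0],F[1])>10: print("stop"); break
else:
    y=s["tool_rot"][2]; y=1.476
    for k in range(1,17):
        t=y-np.radians(4*k); env.line_to([.550,.2128,z],rot=[np.pi,0,t],feed=.02); s=st("tw%d"%(4*k))
        F=s["contact_force"]+[.6,-.1,2.7]
        if abs(s["torque"][2])>.8 or np.hypot(F[0],F[1])>15 or F[2]>25: print("stop"); break
E
```

```text
start 13.02 [0.5501 0.2128 0.2151] yaw 1.476 F [-1.1 -0.2  4.7] M [-0.17  0.29 -0.05]
d7 13.27 [0.5501 0.2128 0.2131] yaw 1.476 F [-1.7 -0.3  5.8] M [-0.18  0.34 -0.02]
d9 13.52 [0.5501 0.2129 0.2113] yaw 1.476 F [-2.3 -0.3  6.9] M [-0.19  0.45  0.01]
d11 13.77 [0.5501 0.2128 0.2094] yaw 1.476 F [-1.7 -1.   7.7] M [-0.26  0.54  0.02]
d12.5 14.02 [0.5501 0.2128 0.208 ] yaw 1.476 F [-2.7 -1.2  7.8] M [-0.29  0.63 -0.01]
d13.5 14.27 [0.5501 0.2128 0.2071] yaw 1.476 F [-3.  -1.9 10.5] M [-0.22  0.74 -0.01]
tw4 14.52 [0.5505 0.213  0.2073] yaw 1.405 F [-1.5 -1.4 10.1] M [-0.16  0.47 -0.14]
tw8 14.77 [0.5507 0.2131 0.2074] yaw 1.336 F [-1.4 -0.3  8.4] M [-0.12  0.37 -0.08]
tw12 15.02 [0.5509 0.2132 0.2075] yaw 1.266 F [-1.7 -0.7  8.8] M [-0.08  0.26 -0.03]
tw16 15.27 [0.551  0.2132 0.2075] yaw 1.196 F [-1.4 -0.3  9. ] M [-0.11  0.2  -0.09]
tw20 15.52 [0.5511 0.2132 0.2076] yaw 1.126 F [-0.2 -0.4  8.5] M [-0.12  0.18 -0.09]
tw24 15.77 [0.5512 0.2132 0.2076] yaw 1.057 F [-0.5 -0.8  7.7] M [-0.11  0.08 -0.03]
tw28 16.02 [0.5512 0.2131 0.2076] yaw 0.987 F [ 0.3 -1.3  9.5] M [-0.17  0.12 -0.08]
tw32 16.27 [0.5513 0.2131 0.2076] yaw 0.917 F [ 0.5 -0.2  8.9] M [-0.14  0.12 -0.08]
tw36 16.52 [0.5513 0.2131 0.2076] yaw 0.847 F [-1.  -0.7  9.5] M [-0.17  0.06 -0.06]
tw40 16.77 [0.5513 0.2131 0.2076] yaw 0.777 F [ 0.5 -1.2  9. ] M [-0.19  0.08 -0.03]
tw44 17.02 [0.5513 0.2131 0.2076] yaw 0.707 F [ 0.5 -1.8  9.1] M [-0.19  0.03 -0.09]
tw48 17.27 [0.5514 0.2131 0.2076] yaw 0.638 F [ 0.6 -0.8  9.4] M [-0.13  0.07 -0.09]
tw52 17.52 [0.5514 0.2131 0.2076] yaw 0.568 F [ 0.1 -1.   8.6] M [-0.14  0.04 -0.1 ]
tw56 17.77 [0.5507 0.2136 0.2076] yaw 0.5 F [-2.  -0.3 10.5] M [-0.    0.48  0.53]
tw60 18.02 [0.5506 0.2136 0.2076] yaw 0.433 F [-1.8 -1.  11.9] M [-0.24  0.6   1.41]
stop
```

The torque rise at about 55–56° is the stop. I'll ease back to it, let the spring lift the lugs into the pockets, and release.

```bash
python3 - <<'E'
from h import *
rot=[np.pi,0,1.476-np.radians(55.5)]
env.line_to([.5505,.2132,.2065],rot=rot,feed=.02); st("ease")
for z in(.2085,.2100,.2115): env.line_to([.5505,.2132,z],rot=rot,feed=.02); st("up")
env.gripper_open(); st("open")
env.line_to([.5505,.2132,.33],feed=.12); st("clear")
# retreat so the wrist camera sees the cap
env.move_ptp([.42,.26,.40],[np.pi,0,1.17]); env.hold(.3); st("view")
for n in("wrist","top","scene"):
    s=env.snapshot(n); np.savez(n+"9.npz",**s); cv2.imwrite(f"pics/{n}9.png",s["img"][:,:,::-1])
s=dict(np.load("scene9.npz")); print(proj(s,[.55,.213,.11]))
cv2.imwrite("pics/scene9c.png",cv2.resize(s["img"][90:230,250:450,::-1],None,fx=4,fy=4,interpolation=cv2.INTER_CUBIC))
E
```

```text
ease 18.27 [0.5508 0.2136 0.2074] yaw 0.509 F [-2.7 -0.4 12.2] M [-0.19  0.71  0.36]
up 18.52 [0.5508 0.2135 0.2091] yaw 0.508 F [-1.8 -0.2  8.1] M [-0.09  0.49  0.33]
up 18.77 [0.5507 0.2135 0.2103] yaw 0.508 F [-1.1  0.9  7.2] M [0.02 0.32 0.3 ]
up 19.02 [0.5507 0.2135 0.2117] yaw 0.508 F [-0.9  1.   4.2] M [0.16 0.15 0.27]
open 20.23 [0.5505 0.2132 0.2115] yaw 0.507 F [-0.4 -1.  -0.1] M [-0.02  0.02 -0.  ]
clear 21.37 [0.5501 0.2131 0.3292] yaw 0.507 F [-0.8 -0.1 -0.5] M [-0.04  0.04  0.05]
view 22.33 [0.4207 0.2595 0.3992] yaw 1.168 F [ 0.4 -0.4  0.1] M [-0.02  0.03  0.01]
(np.float64(339.46336652670675), np.float64(158.58782430973383))
```

View pics/scene9c.png

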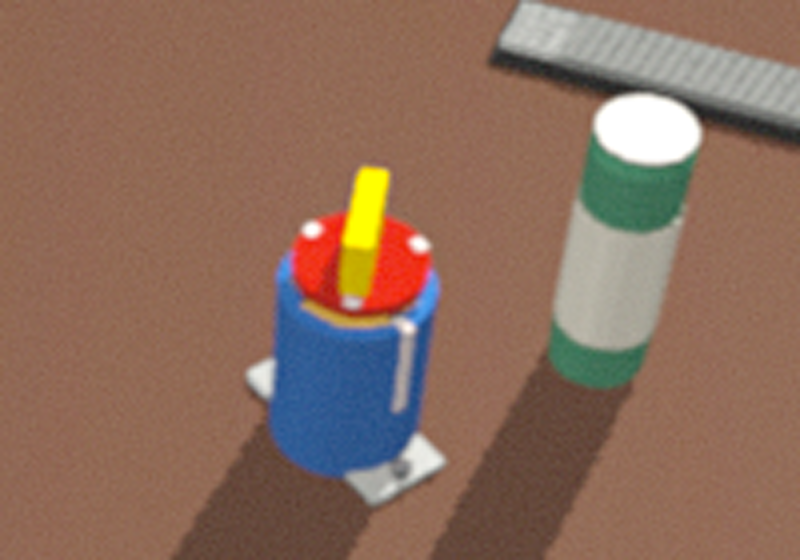

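View pics/top9.png

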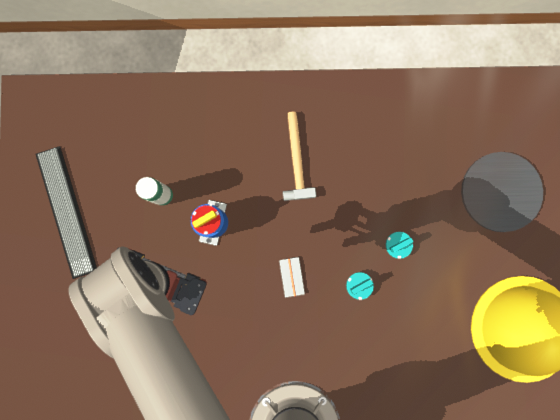

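The scene crop shows the red disc sitting just above the rim on the canister, bar upright at (365,230). The top view shows hammer, spray, plate and look-alikes unmoved. Next I'll check height, centring and tilt numerically by intersecting views.

```bash
python3 - <<'E'
from h import *
S={n:dict(np.load(n+"9.npz")) for n in("wrist","top","scene")}
for n,s in S.items():
    g=proj(s,[.55,.213,.13]); R={"wrist":60,"top":25,"scene":30}[n]
    hsv=cv2.cvtColor(s["img"],cv2.COLOR_RGB2HSV)
    m=biggest(s,*RED,g,R); y=biggest(s,*YEL,g,R)
    cs,_=cv2.findContours(m.astype(np.uint8),cv2.RETR_EXTERNAL,cv2.CHAIN_APPROX_NONE); k=np.vstack(cs)[:,0]
    h=cv2.convexHull(k)[:,0]+0.
    for z in(.121,.127,.133): print(n,m.sum(),z,np.round(circ(ray(s,h[:,0],h[:,1],z)),4))
    v,u=np.nonzero(y); P=ray(s,u,v,.163); w,V=np.linalg.eigh(np.cov(P[:,:2].T)); print("  bar",np.round(P.mean(0),4),np.degrees(np.arctan2(V[1,1],V[0,1])))
a=np.load("top0.npz")["img"].astype(int); b=S["top"]["img"].astype(int)
for nm,(u,v) in dict(hammer=(300,160),spray=(155,190),coupon=(291,277)).items():
    w=22; t=a[v-w:v+w,u-w:u+w].astype(np.uint8); r=cv2.matchTemplate(b[v-w-8:v+w+8,u-w-8:u+w+8].astype(np.uint8),t,cv2.TM_CCOEFF_NORMED); print(nm,"shift px",np.array(cv2.minMaxLoc(r)[3])-8)
st()
E
```

```text
wrist 1196 0.121 [0.5529 0.2133 0.0365]
wrist 1196 0.127 [0.5496 0.2146 0.0359]
wrist 1196 0.133 [0.5462 0.2158 0.0353]
  bar [0.5361 0.2245 0.163 ] 118.65926919553952
top 207 0.121 [0.5494 0.2132 0.0333]
top 207 0.127 [0.5491 0.2123 0.0331]
top 207 0.133 [0.5487 0.2114 0.033 ]
  bar [0.5495 0.2108 0.163 ] 118.56722606516654
scene 242 0.121 [0.5489 0.2111 0.0387]
scene 242 0.127 [0.5523 0.2059 0.0384]
scene 242 0.133 [0.5558 0.2007 0.0381]
  bar [0.5615 0.195  0.163 ] 120.66761327023197
hammer shift px [0 0]
spray shift px [0 0]
coupon shift px [0 0]
 22.48 [0.4203 0.2598 0.3996] yaw 1.169 F [ 0.3  0.6 -0.4] M [-0.02  0.05  0.01]
```

View pics/wrist9.png

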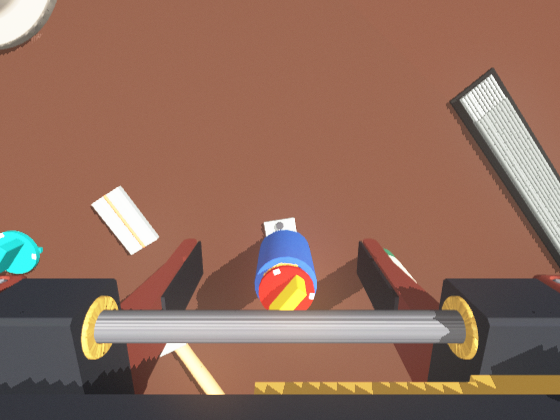

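```bash
python3 - <<'E'
from station import env
env.close_job()
E
```

```text
the job is handed in; nothing more can be done
```

The red cap is on the blue canister, twisted 56° to its stop and released, and the job is handed in. The clock stood at about 22.5 s and the interface gave no verdict.

**What I did:** I gripped the cap by its yellow bar and turned it to line up with the notches, which I found in the camera views at about −5.5° (mod 120°). The lugs went straight in, so I did not need to search for them. I pressed to about 13 mm below the rim against roughly 13 N, and wrist forces stayed below about 15 N throughout. I twisted clockwise until the torque rose to 1.4 N m at 56–60°, eased back, let the spring lift the cap, then released and moved clear.

**Last checks:**
- **Height:** the wrist and top views agree on the disc top at about 127 mm, which is the locked height (underside about 8 mm below the rim).
- **Centring:** the cap is within about 2 mm of the canister axis in those two views.
- **Twist:** the bar stands at 118.6°, which is the full 56° from where the lugs went in.
- **Bystanders:** the hammer, spray can and plate show no movement in the top view, and the arm is clear of everything.

**What disagreed or went unmeasured:** the scene camera's disc fit put the cap about 6 mm lower and read its radius as 38 mm instead of 36. I put that down to the disc's side wall and the bar spoiling the outline, and did not use it. I judged the cap level by eye only, and did not tug it to prove the lock.

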